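# Close the bench extractor's cover over its quarter-turn stud

### The job

The bench fume extractor lies on its back with its cover off. Turn the quarter-turn wing stud on its frame until the wing lines up with the way the cover's slot will lie, then pick up the loose cover by its grip, lower it square onto the frame with the wing coming up through the slot, and press it down until the rubber gasket is fully squeezed. Finish while still holding the cover pressed down (it rises again if you let go), and leave the other things on the bench where they are.

Things in the scene. Friction and masses are not known exactly. Their poses are not given: they have to be found in the camera images.
- extractor: grey box-shaped bench fume extractor, fixed to the bench, 220 long (its x) x 150 wide (its y) x 70 high, with a fan in an open bay at the top surrounded by a black rubber gasket. Origin: centre of its underside, on the bench. The wing stud stands near its +x end, at x = +80, y = 0 in its frame
- seat (a point): centre of the extractor's flat top, 70 above the bench, axes as the extractor's. The cover belongs with the centre of its underside here and its x and y along the extractor's x and y (not turned end for end)
- fastener (a joint): turn of the steel quarter-turn wing stud about its vertical axis (rad, counter-clockwise from above positive): 0 when the wing's length lies along the extractor's y, in line with the slot of a correctly lying cover; about 1.57 is crosswise. It can turn from -0.8 to 1.6, has no stop or click at 0, stays where it is left (friction about 0.03 N m) and starts at 0.75 to 1.45
- wing (a point): top centre of the wing, 28 above the extractor's top, on the stud's axis; its x and y turn with the wing. The wing is a flat bar 26 long (its y), 8 thick (its x) and 16 high (from 12 to 28 above the extractor's top), on a shaft of diameter 7
- gasket (a joint): how far the sprung rubber gasket is squeezed (m): 0 free, standing 6 mm proud of the extractor's flat top; 0.006 fully squeezed, level with it. It takes about 5 N to begin and 12 N in all (the cover's weight, 1.6 to 3.2 N, included); it springs back when let go. Its ring spans x = -90 to +55, y = -60 to +60 in the extractor's frame
- cover: loose flat aluminium cover plate, 200 long (its x) x 130 wide (its y) x 5 thick, lying flat on the bench, grip upward, 0.17 to 0.32 kg. Origin: centre of its underside. On its middle stands a black grip bar 70 long (x), 14 thick (y), reaching 31 above the underside. Through-slot 18 (x) x 38 (y), its centre at x = +80, y = 0
- slot (a point): centre of the cover's slot, at the cover's top face, 5 above its underside
- grip (a point): top centre of the cover's grip bar, 31 above the cover's underside; axes as the cover's
- screwdriver: screwdriver with wooden handle, about 190 long, lying on the bench; a bystander. Origin: on its handle-to-tip line
- jar: small brown glass jar with metal cap, diameter 52, 65 high; a bystander. Origin: centre of its underside
- bottle: clear water bottle, diameter 66, 210 high; a bystander. Origin: centre of its underside
- mug: white mug, diameter 80, 90 high; a bystander. Origin: centre of its underside
- spool: brass spool, diameter 56, 40 high; a bystander. Origin: centre of its underside
- bench_block: square steel bench block, 60 x 60 x 22; a bystander. Origin: centre of its underside
- pliers: pliers with black grips, about 140 long, 10 high, lying on the bench; a bystander. Origin: at its pivot, underside
Not all that is in view belongs to the job. There is more than one size of the cover; the job needs the smaller.

How it is judged (in metres and radians):
On the way, in this order (a step that is already met when the one before it is completed fails the run):
1. the wing is turned in line with where the cover's slot will lie (within 0.2 rad) (value of joint fastener between -0.2 and 0.2 rad), for 0.2 s.
2. the cover lies over the frame with the wing through its slot (horizontal distance between cover and seat below 0.009 m and angle between the x axis of cover and the x axis of extractor, either way round below 0.12 rad and angle between cover's own z axis and vertical below 0.06 rad and z of cover in the frame of seat below 0.0085 m), for 0.1 s.
At the end, for the whole second after the job is handed in: the cover is centred on the frame within 9 mm, square within 0.12 rad, level within 0.06 rad, wing in line within 0.3 rad; gasket squeezed over 4 of its 6 mm, cover under 3 mm above the frame and at rest; the robot still in contact with it with over 2 N (horizontal distance between cover and seat below 0.009 m and angle between the x axis of cover and the x axis of extractor, either way round below 0.12 rad and angle between cover's own z axis and vertical below 0.06 rad and value of joint fastener between -0.3 and 0.3 rad and z of cover in the frame of seat below 0.003 m and value of joint gasket above 0.004 m and contact force between any of the fingers, the arm and cover above 2 N and linear speed of cover below 0.02 m/s); the arm keeps its last pose, push and grip.
It fails at once if one of the other things on the bench is moved more than 30 mm (distance of any of screwdriver, jar, bottle, mug, spool, bench_block, pliers from where it was at the start of the episode above 0.03 m).
It also fails if it takes over 54 s, if anything falls off the work surface, if the arm or the gripper's body presses on something with over 40 N, if the wrist force passes 120 N, or if a joint passes its speed limit or range.

### The arm

A 6-joint arm with a two-finger parallel gripper is mounted at the origin on the work surface. World frame = base frame: x ahead of the robot, y to its left, z up, the work surface at z = 0. Lengths are in m, angles in degrees, forces in N, time in s.
With the tool pointing down it reaches from about 0.4 to 0.825 m from the base axis. Payload 7 kg.
Tool frame: the origin (TCP) lies midway between the tips of the shut fingers; the grasp point (between the pads) lies 19 mm behind it; x points along the fingers, z is the direction in which the jaws open and shut, and the axes are right-handed (so a half turn about x gives the same grasp; the last joint's range is limited). The gripper opens to 88 mm and grips with 3 to 60 N. Pads are 19 mm wide; open, the fingers measure 130 mm over their backs; the gripper's body (78 mm by 193 mm) begins 47 mm behind the grasp point.
Start: joints at [-53.107, 20.546, 0.682, 0, -70.136, -16.507], TCP at [0.235, -0.633, 0.227] pointing down, gripper open.
Joint ranges: [-176.03, 176.03], [-82.01, 121.73], [-58.28, 71.71], [-173.87, 95.51], [-174.79, -0.11], [-173.66, 173.66]. Speed limits (degrees/s): [136.94, 136.94, 172.46, 180, 180, 180].

### API

Orientations are given as [roll, pitch, yaw] about the fixed x, y, z axes, in that order (R = Rz(yaw) Ry(pitch) Rx(roll)).
In Python, from plant import ctrl gives the robot as it stands. The module is installed in compiled form; this text tells all that it offers.
- The arm moves only by the tool servo_tool, never from a script. Its argument "deltas" is a list of rows, each a list of 3 entries, a list of its own where there are three numbers: the turn, a rotation vector about the tool's x, y, z in degrees, then the shift along the tool's x, y, z in cm, then the finger opening in cm, from 0 to 8.76. A call has 1 to 5 rows; each row is the pose to reach, as a shift and turn from the pose measured when the call began, along the tool's axes at that moment; what a row does not reach only later rows make up. A row lasts 1/10 s, in which the tool goes at most 50 mm and 8.59 degrees, less where a joint would pass 70% of its speed; a pose out of reach is approached as far as the arm can. A call with a gripper value outside its range is refused whole. The fingers move at their own pace and stop on an object; the grip force is fixed at half the most. Time passes only in rows, so rows that repeat a pose let the fingers close. It gives the time, the measured TCP pose, the force and the opening at its end, in the units of the state.
- ctrl.get_obs(): the state, without advancing time (a new reading comes with each control period).
- ctrl.snapshot(name): name is "scene" or "top" or "wrist"; returns a dict with "image" (400x640x3 uint8, red, green, blue), "vertical_fov" (degrees; the focal length in pixels is half the picture's height over the tangent of half this angle, whatever the lens; pixels are square), "cx", "cy" (the principal point, pixels), "rvec" (rotation vector, rad) and "tvec" (3), from world to camera coordinates, as OpenCV has them. Camera axes: x right, y down, z forward; pixel columns grow to the right and rows downward; lengths in m; the calibration is good to about 2 mm. The wrist camera is an equidistant fisheye: a pixel r from the principal point sees the ray r / f radians off the axis. A picture is of the moment at which its call begins. There is no depth.
- ctrl.close_job(): hands the job in, once; it reports no verdict.
The state is a dict: "clock": time; "joint_pos": joint angles; "qvel": joint speeds; "tau": joint torques, N m; "tool_pos": TCP position; "orientation": TCP orientation; "force": force on the tool from outside, world axes, zero at the start; "moment": the same for the moment, N m; "opening": finger opening in m.
Only numpy, scipy, OpenCV 4.12 (cv2) and the standard library are available. Lean on these libraries where they do the work, as an engineer would, in place of code of your own. Each camera call takes 0.05 s, during which the arm holds its last target. There are 200 camera calls.

## Working session

There is one attempt and no reset: what is moved stays moved. The work goes in short steps, Python scripts to look and compute and a tool call to move; the robot and the scene stay as the last step left them, time stands still between calls to the robot, and variables do not carry over. Pictures are saved under pics/ and viewed, on a budget of 10 in all, crops included, one or two more only if the job needs it, and the job is handed in when it is done.

Besides the shell and the picture viewer there is one more tool, called as name([rows], argument=value, ...), one row to a line, values as JSON. servo_tool: Moves the arm, as the interface text tells. Its arguments: {"type":"object","properties":{"deltas":{"type":"array","items":{"type":"array"}}},"required":["deltas"]}

```bash
mkdir -p pics; cat > h.py <<'E'
import numpy as np, cv2
from plant import ctrl
def snap(n,fn=None):
    s=ctrl.snapshot(n); np.savez('%s.npz'%(fn or n),**s)
    if fn: cv2.imwrite('pics/%s.png'%fn,s['image'][:,:,::-1])
    return s
def load(n): 
    d=np.load('%s.npz'%n); return {k:d[k] for k in d}
def ray(s,u,v,fish=False):
    f=200/np.tan(np.radians(float(s['vertical_fov']))/2)
    x=np.array([u-float(s['cx']),v-float(s['cy'])])
    if fish:
        r=np.hypot(*x); t=r/f; d=np.r_[x/max(r,1e-9)*np.sin(t),np.cos(t)]
    else: d=np.r_[x/f,1]
    R=cv2.Rodrigues(s['rvec'].reshape(3,1))[0]
    return -R.T@s['tvec'].ravel(), R.T@d
def onplane(s,u,v,z,fish=False):
    c,d=ray(s,u,v,fish); return c+d*(z-c[2])/d[2]
E
python3 - <<'E'
from h import *
a=snap('top','top0');b=snap('scene','scene0');w=snap('wrist','wrist0')
for s in(a,b,w): print(s['vertical_fov'],s['cx'],s['cy'],ray(s,float(s['cx']),float(s['cy'])))
o=ctrl.get_obs();print(o)
E
```

```text
55.640838275785136 321.80318899502976 199.64793606164338 (array([0.41468592, 0.02334828, 1.1894975 ]), array([ 0.0645507 , -0.00271127, -0.99791075]))
43.20373870698684 318.1349788919212 198.10057375937015 (array([ 1.41664925, -1.01410817,  1.28738846]), array([-0.50595661,  0.56250446, -0.65390874]))
65.70646984690485 320.91936107072195 197.4721064034542 (array([ 0.17364163, -0.65517399,  0.38400918]), array([ 0.2318543 ,  0.08750505, -0.96880672]))
{'clock': 0.15, 'joint_pos': array([-5.31047222e+01,  2.05807909e+01,  6.47147592e-01, -1.36376858e-02,
       -7.01347010e+01, -1.65069820e+01]), 'qvel': array([ 0.01735878, -0.10193927,  0.05159559,  0.19027577, -0.07908453,
        0.13154323]), 'tau': array([-8.32162987e-04, -5.83277678e+01,  2.93292707e+01,  7.00129107e+00,
        8.77817161e-03, -1.38148853e-04]), 'tool_pos': array([ 0.23501034, -0.63239516,  0.22586481]), 'orientation': array([  5.88249054,  89.93046306, 116.2661444 ]), 'force': array([-0.31977378,  0.46457541, -0.93972825]), 'moment': array([-0.00959927,  0.01324179, -0.01253175]), 'opening': 0.08755436733323219}
```

View pics/top0.png

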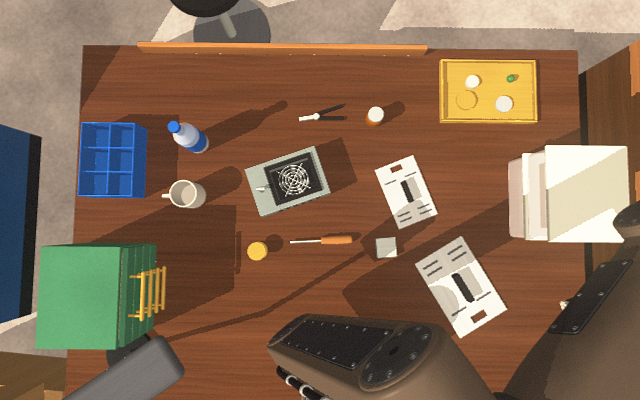

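View pics/scene0.png

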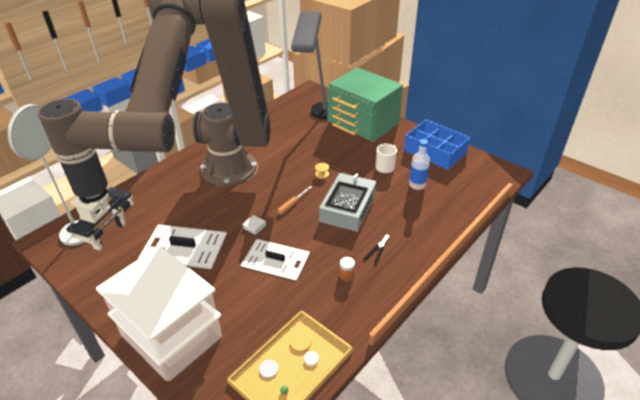

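The top view shows the extractor at (288,180), with its stud near (263,188). There are two covers: A at (407,191), with its slot near (396,168), and B at (461,287), with its slot near (480,317). A looks smaller, so I'll measure both and check in an enlarged crop.

```bash
python3 - <<'E'
from h import *
s=load('top0');im=s['image'];hsv=cv2.cvtColor(im,cv2.COLOR_RGB2HSV)
m=((hsv[...,1]<70)&(hsv[...,2]>75)).astype(np.uint8)
m=cv2.morphologyEx(m,cv2.MORPH_CLOSE,np.ones((3,3)))
for name,(x0,y0,x1,y1),z in(('A',(368,148,445,235),.005),('B',(408,230,515,345),.005),('E',(238,138,338,222),.07)):
    c=np.zeros_like(m);c[y0:y1,x0:x1]=m[y0:y1,x0:x1]
    k=max(cv2.findContours(c,0,2)[0],key=cv2.contourArea)
    P=np.array([onplane(s,u,v,z)[:2] for u,v in k[:,0]+0.0],np.float32)
    (cc,wh,an)=cv2.minAreaRect(P);print(name,cc,wh,an)
    print(cv2.boxPoints(((cc),wh,an)).round(4).tolist())
a=im[140:345,235:515]
cv2.imwrite('pics/crop1.png',cv2.resize(a,None,fx=2.8,fy=2.8,interpolation=3)[:,:,::-1])
E
```

```text
A (0.5192898511886597, -0.24303163588047028) (0.2006942629814148, 0.13249893486499786) 22.389020919799805
[[0.40130001306533813, -0.2199999988079071], [0.45170000195503235, -0.3425000011920929], [0.6373000144958496, -0.2660999894142151], [0.5867999792098999, -0.1436000019311905]]
B (0.2281610518693924, -0.4099932610988617) (0.26392462849617004, 0.1734773963689804) 31.547489166259766
[[0.07029999792575836, -0.4050999879837036], [0.16110000014305115, -0.5529999732971191], [0.38600000739097595, -0.414900004863739], [0.295199990272522, -0.2669999897480011]]
E (0.5415887832641602, 0.12263655662536621) (0.15343411266803741, 0.22022753953933716) 19.695545196533203
[[0.43220001459121704, 0.2004999965429306], [0.5065000057220459, -0.006899999920278788], [0.6509000062942505, 0.04479999840259552], [0.57669997215271, 0.25220000743865967]]
```

View pics/crop1.png

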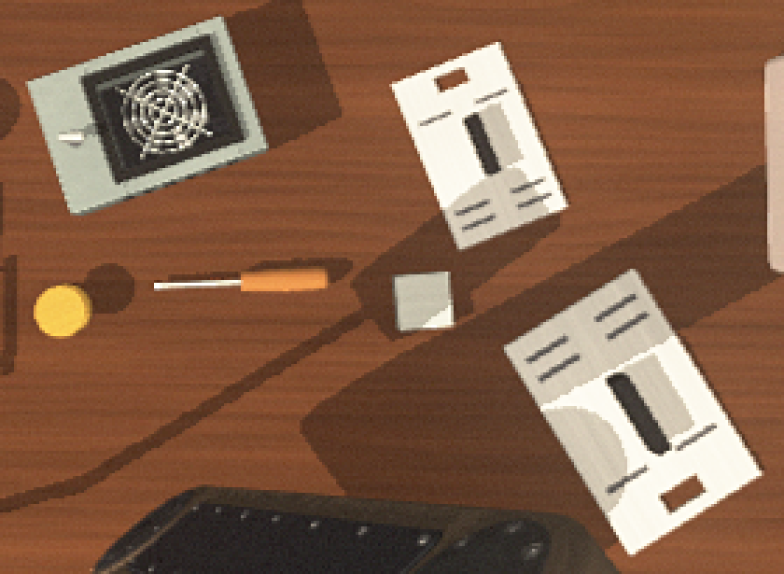

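A fits: it measures 200 x 132, while B is 264 x 173. The crop confirms it, with A at crop (480,145) and its slot at (452,80). The extractor centre is about (0.542, 0.123) with yaw about 110°, and the wing lies roughly along world y. Next I'll plan an approach above the wing.

```bash
cat >> h.py <<'E'
from scipy.spatial.transform import Rotation as Ro
def plan(p,yaw,obs=None):
    o=obs or ctrl.get_obs()
    R=Ro.from_euler('xyz',o['orientation'],degrees=True).as_matrix()
    y0=np.degrees(np.arctan2(R[1,2],R[0,2]))
    print('t',round(o['clock'],2),'tcp',o['tool_pos'].round(4),'jawyaw',y0.round(1),'F',o['force'].round(1),'open',round(o['opening'],4),'j',o['joint_pos'].round(0))
    yaw=y0+(yaw-y0+90)%180-90 
    a=np.radians(yaw);x=np.array([0,0,-1.]);z=np.array([np.cos(a),np.sin(a),0])
    T=np.c_[x,np.cross(z,x),z]
    print('to',yaw.round(1),'rot',Ro.from_matrix(R.T@T).as_rotvec(degrees=True).round(2),'shift cm',(R.T@(np.array(p)-o['tool_pos'])*100).round(2))
E
python3 - <<'E'
from h import *
plan([.47,-.25,.30],15)
s=load('top0')
for n,u,v in(('bottle',203,150),('mug',187,194),('spool',257,252),('jar',374,120)): print(n,onplane(s,u,v,0.0)[:2].round(3))
E
```

```text
t 0.15 tcp [ 0.235  -0.6324  0.2259] jawyaw 110.4 F [-0.3  0.5 -0.9] open 0.0876 j [-53.  21.   1.  -0. -70. -17.]
to 195.0 rot [-8.462e+01  6.000e-02  5.000e-02] shift cm [ -7.38 -35.35  27.67]
bottle [0.645 0.398]
mug [0.505 0.444]
spool [0.326 0.22 ]
jar [ 0.748 -0.144]
```

servo_tool([
  [[-8.5,0,0],[-1,-4,3.2],5],
  [[-17,0,0],[-2,-8,6.4],5],
  [[-25.5,0,0],[-3,-12,9.6],5],
  [[-34,0,0],[-4,-16,12.8],5],
  [[-42.5,0,0],[-5,-20,16],5],
])

```text
clock: 0.65
tool_pos: [0.3617, -0.4203, 0.2741]
orientation: [-34.3, 89.9, 118.9]
force: [1.1, -0.0, -0.4]
opening: 0.0536
```

```bash
python3 - <<'E'
from h import *
plan([.47,-.05,.30],15)
E
```

```text
t 0.65 tcp [ 0.3617 -0.4203  0.2741] jawyaw 153.2 F [ 1.1 -0.  -0.4] open 0.0536 j [-29.   8. -10.  -0. -72.   2.]
to 195.0 rot [-41.78   0.05   0.07] shift cm [ -2.55 -37.94   7.02]
```

servo_tool([
  [[-8.4,0,0],[-0.4,-5,0.9],3.5],
  [[-16.8,0,0],[-0.8,-10,1.8],3.5],
  [[-25.2,0,0],[-1.2,-15,2.7],3.5],
  [[-33.6,0,0],[-1.6,-20,3.6],3.5],
  [[-42,0,0],[-2,-24,4.5],3.5],
])

```text
clock: 1.15
tool_pos: [0.4297, -0.1837, 0.2945]
orientation: [-92.3, 89.9, 103.2]
force: [1.2, -0.1, 0.6]
opening: 0.0351
```

```bash
python3 - <<'E'
from h import *
plan([.49,.12,.24],15)
E
```

```text
t 1.15 tcp [ 0.4297 -0.1837  0.2945] jawyaw -164.4 F [ 1.2 -0.1  0.6] open 0.0351 j [  1.  -2. -18.  -0. -74.  15.]
to -165.0 rot [ 0.57 -0.    0.09] shift cm [  5.5  -27.63 -13.96]
```

servo_tool([
  [[0,0,0],[1.1,-4.8,-2.4],3.5],
  [[0,0,0],[2.2,-9.6,-4.8],3.5],
  [[0,0,0],[3.3,-14.4,-7.2],3.5],
  [[0,0,0],[4.4,-19.2,-9.6],3.5],
  [[0,0,0],[5.5,-24,-12],3.5],
])

```text
clock: 1.65
tool_pos: [0.4758, 0.057, 0.2449]
orientation: [-112.6, 89.9, 82.9]
force: [0.9, -1.3, 0.1]
opening: 0.0349
```

servo_tool([
  [[0,0,0],[0.5,-3,-2],3.5],
  [[0,0,0],[0.5,-6,-2],3.5],
  [[0,0,0],[0.5,-6,-2],3.5],
])

```text
clock: 1.95
tool_pos: [0.4784, 0.1229, 0.2394]
orientation: [-77.3, 89.9, 118.4]
force: [0.6, 0.3, -0.0]
opening: 0.0351
```

```bash
python3 - <<'E'
from h import *
plan([.515,.198,.20],15)
w=snap('wrist','wrist1')
E
```

```text
t 1.95 tcp [0.4784 0.1229 0.2394] jawyaw -164.2 F [ 0.6  0.3 -0. ] open 0.0351 j [ 37.   3. -20.  -0. -67. -21.]
to -165.0 rot [0.76 0.02 0.1 ] shift cm [ 3.95 -6.23 -5.56]
```

View pics/wrist1.png

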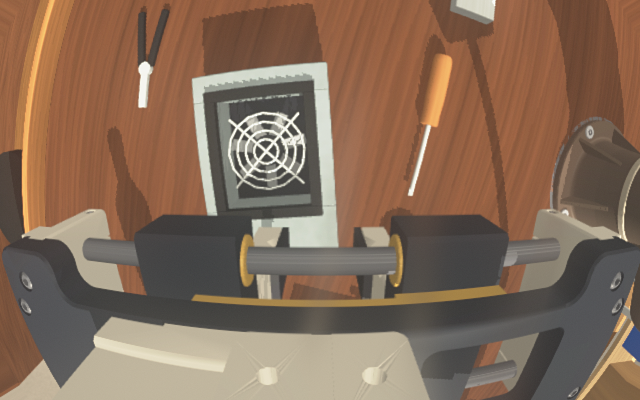

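servo_tool([
  [[0,0,0],[-1,-4.5,-2],3.5],
  [[0,0,0],[-1.5,-9,-4],3.5],
  [[0,0,0],[-1.5,-13,-6],3.5],
  [[0,0,0],[-1.5,-13,-6],3.5],
])

```text
clock: 2.4
tool_pos: [0.502, 0.2663, 0.2541]
orientation: [-84.2, 89.9, 111.7]
force: [-1.2, -0.8, -0.8]
opening: 0.0347
```

```bash
python3 - <<'E'
from h import *
plan([.515,.198,.20],15)
w=snap('wrist','wrist2')
E
```

```text
t 2.4 tcp [0.502  0.2663 0.2541] jawyaw -164.1 F [-1.2 -0.8 -0.8] open 0.0347 j [ 48.  10. -11.  -0. -70. -32.]
to -165.0 rot [0.87 0.01 0.09] shift cm [5.4  6.93 0.61]
```

View pics/wrist2.png

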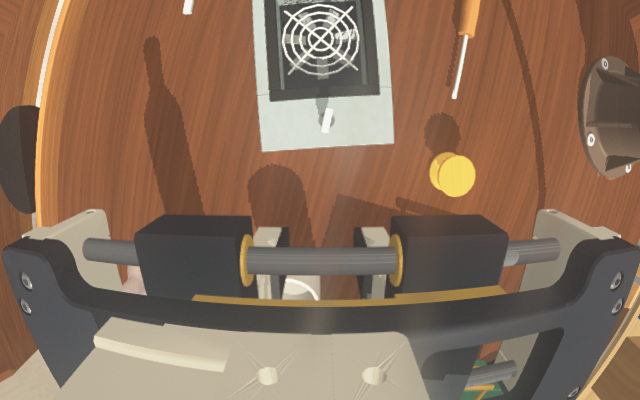

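The wing shows as a bright bar from (331,108) to (323,132), and the extractor's +x corners are at (262,151) and (394,143). From wrist1 the -x corners are at (193,77) and (327,63).

```bash
python3 - <<'E'
from h import *
w1=load('wrist1');w2=load('wrist2')
c=[onplane(w1,193,77,.07,1),onplane(w1,327,63,.07,1),onplane(w2,394,143,.07,1),onplane(w2,262,151,.07,1)]
c=np.array(c)[:,:2];print(c.round(4).tolist());print('sides',[np.linalg.norm(c[i]-c[(i+1)%4]).round(4) for i in range(4)])
d=(c[2]+c[3]-c[0]-c[1]);yaw=np.degrees(np.arctan2(d[1],d[0]));cen=c.mean(0);print('cen',cen,'yaw',yaw)
e=np.radians(yaw);print('wing pred',cen+.08*np.array([np.cos(e),np.sin(e)]))
im=w2['image'];hsv=cv2.cvtColor(im,cv2.COLOR_RGB2HSV);x0,y0=308,98
sub=im[y0:140,x0:345].mean(2);print(np.percentile(sub,[10,50,80,90,97]))
for th in(205,220,235):
    m=(sub>th).astype(np.uint8);n,l,st,ce=cv2.connectedComponentsWithStats(m)
    i=1+np.argmax(st[1:,4]);k=cv2.findContours((l==i).astype(np.uint8),0,1)[0][0][:,0]+[x0,y0]
    r=cv2.minAreaRect(np.array([onplane(w2,u,v,.098,1)[:2] for u,v in k],np.float32)*1000);print(th,st[i],r)
    b=cv2.boxPoints(r);L=b[1]-b[0] if np.linalg.norm(b[1]-b[0])>np.linalg.norm(b[2]-b[1]) else b[2]-b[1];print('wing yaw',np.degrees(np.arctan2(L[1],L[0]))%180,'phi',((np.degrees(np.arctan2(L[1],L[0]))-yaw-90)%180))
cv2.imwrite('pics/crop2.png',cv2.resize(im[60:165,240:410],None,fx=4,fy=4,interpolation=3)[:,:,::-1])
E
```

```text
[[0.6472, 0.0466], [0.5075, -0.0005], [0.4351, 0.2044], [0.575, 0.2538]]
sides [np.float64(0.1475), np.float64(0.2173), np.float64(0.1484), np.float64(0.2194)]
cen [0.54122338 0.12609099] yaw 109.32251894132735
wing pred [0.51475256 0.20158467]
[162.33333333 214.66666667 218.         239.33333333 245.        ]
205 [   0    0   37   42 1262] ((516.3832397460938, 200.4520263671875), (36.44419860839844, 41.76308822631836), 16.176212310791016)
wing yaw 106.17623 phi 86.85371244294998
220 [ 13  10  13  26 189] ((515.032470703125, 202.14312744140625), (7.805274486541748, 26.107330322265625), 2.7182319164276123)
wing yaw 92.718315 phi 73.39579618318436
235 [ 13  10  12  25 167] ((515.0668334960938, 202.0438995361328), (6.906501293182373, 24.734479904174805), 4.087747097015381)
wing yaw 94.08776 phi 74.76524198396561
```

View pics/crop2.png

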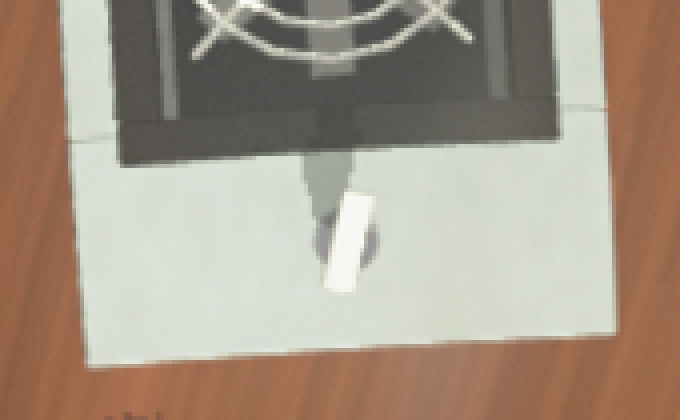

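The crop confirms the wing: it measures 26.1 x 7.8 at (0.515, 0.202), with yaw 93.4° and phi about 74°.

```bash
python3 - <<'E'
from h import *
plan([.515,.202,.12],183.4)
E
```

```text
t 2.45 tcp [0.5013 0.2642 0.254 ] jawyaw -164.2 F [ 0.1 -1.  -0.1] open 0.0352 j [ 48.   9. -11.  -0. -70. -32.]
to -176.6 rot [12.44  0.08  0.05] shift cm [13.39  6.37  0.36]
```

servo_tool([
  [[6,0,0],[3,4,0.2],3.5],
  [[12.4,0,0],[7,6.4,0.4],3.5],
  [[12.4,0,0],[11,6.4,0.4],3.5],
  [[12.4,0,0],[13.4,6.4,0.4],3.5],
  [[12.4,0,0],[13.4,6.4,0.4],3.5],
])

```text
clock: 2.95
tool_pos: [0.5126, 0.1984, 0.1168]
orientation: [21.6, 89.6, -155.1]
force: [0.5, -0.0, 0.3]
opening: 0.0351
```

```bash
python3 - <<'E'
from h import *
plan([.515,.202,.080],183.4)
E
```

```text
t 2.95 tcp [0.5126 0.1984 0.1168] jawyaw -176.7 F [ 0.5 -0.   0.3] open 0.0351 j [ 41.  15. -23.  -0. -52. -38.]
to -176.6 rot [-0.09  0.41 -0.16] shift cm [ 3.68 -0.35 -0.29]
```

servo_tool([
  [[0,0.4,0],[1.2,-0.4,-0.3],3],
  [[0,0.4,0],[2.4,-0.4,-0.3],3],
  [[0,0.4,0],[3.6,-0.4,-0.3],3],
  [[0,0.4,0],[3.7,-0.4,-0.3],3],
  [[0,0.4,0],[3.7,-0.4,-0.3],3],
])

```text
clock: 3.45
tool_pos: [0.5152, 0.2024, 0.08]
orientation: [86.9, 89.8, -89.8]
force: [0.4, 0.6, -0.3]
opening: 0.0299
```

```bash
python3 - <<'E'
from h import *
plan([.515,.202,.080],183.4)
E
```

```text
t 3.45 tcp [0.5152 0.2024 0.08  ] jawyaw -176.7 F [ 0.4  0.6 -0.3] open 0.0299 j [ 42.  17. -26.   0. -47. -39.]
to -176.6 rot [-0.08  0.01 -0.17] shift cm [-0.    0.04  0.02]
```

Now I'll close on the wing.

servo_tool([
  [[0,0,0],[0,0,0],0.3],
  [[0,0,0],[0,0,0],0.3],
  [[0,0,0],[0,0,0],0.3],
  [[0,0,0],[0,0,0],0.3],
  [[0,0,0],[0,0,0],0.3],
])

```text
clock: 3.95
tool_pos: [0.5148, 0.2025, 0.0803]
orientation: [78.0, 89.8, -98.7]
force: [-5.0, 1.3, 5.8]
opening: 0.0078
```

servo_tool([
  [[7.5,0,0],[0,0,0],0.3],
  [[15,0,0],[0,0,0],0.3],
  [[22.5,0,0],[0,0,0],0.3],
  [[30,0,0],[0,0,0],0.3],
  [[37,0,0],[0,0,0],0.3],
])

```text
clock: 4.45
tool_pos: [0.5155, 0.2024, 0.0804]
orientation: [137.7, 89.8, -76.3]
force: [3.4, -2.0, -1.9]
opening: 0.0077
```

```bash
python3 - <<'E'
from h import *
o=ctrl.get_obs();print(o['moment'])
plan([.515,.202,.080],109.4)
E
```

```text
[-8.21806723e-01 -1.28113452e+00  1.94234675e-04]
t 4.45 tcp [0.5155 0.2024 0.0804] jawyaw 146.0 F [ 3.4 -2.  -1.9] open 0.0077 j [ 42.  17. -25.   0. -47. -76.]
to 109.4 rot [36.64 -0.17 -0.07] shift cm [0.04 0.06 0.02]
```

Opening 7.8 mm matches the wing's thickness. Continuing the turn.

servo_tool([
  [[7.5,0,0],[0,0,0],0.3],
  [[15,0,0],[0,0,0],0.3],
  [[22.5,0,0],[0,0,0],0.3],
  [[30,0,0],[0,0,0],0.3],
  [[36.6,0,0],[0,0,0],0.3],
])

```text
clock: 4.95
tool_pos: [0.5161, 0.2016, 0.0804]
orientation: [178.6, 89.8, -72.3]
force: [3.6, -4.1, -0.6]
opening: 0.0079
```

servo_tool([
  [[0,0,0],[0,0,0],0.3],
  [[0,0,0],[0,0,0],3],
  [[0,0,0],[0,0,0],3],
  [[0,0,0],[0,0,0],3],
  [[0,0,0],[0,0,0],3],
])

```text
clock: 5.45
tool_pos: [0.5161, 0.2017, 0.0804]
orientation: [179.8, 89.8, -71.0]
force: [-0.3, -0.5, -0.0]
opening: 0.0288
```

servo_tool([
  [[0,0,0],[-2,0,0],3],
  [[0,0,0],[-5,-1,0],3],
  [[0,0,0],[-10,-3,0],3],
  [[0,0,0],[-14,-7.5,0],3],
  [[0,0,0],[-14,-9,0],3],
])

```text
clock: 5.95
tool_pos: [0.6042, 0.2333, 0.2258]
orientation: [-111.8, 89.5, -2.5]
force: [0.1, -0.5, -0.4]
opening: 0.0301
```

```bash
python3 - <<'E'
from h import *
plan([.5,-.2,.25],112.4)
w=snap('wrist','wrist3')
E
```

```text
t 5.95 tcp [0.6042 0.2333 0.2258] jawyaw 109.3 F [ 0.1 -0.5 -0.4] open 0.0301 j [  39.   18.   -4.    0.  -68. -109.]
to 112.4 rot [-3.12 -0.19  0.44] shift cm [ -2.49  24.12 -37.47]
```

View pics/wrist3.png

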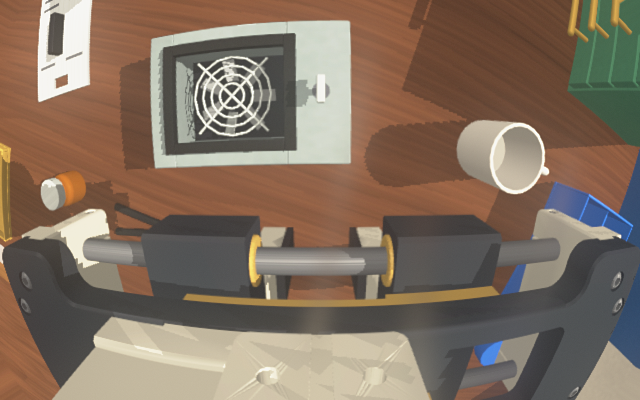

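The wing at (320,88) now lies parallel to the extractor's short edges. All four corners are in view, so I'll check the wing and refine the frame pose.

```bash
python3 - <<'E'
from h import *
w=load('wrist3');im=w['image']
hsv=cv2.cvtColor(im,cv2.COLOR_RGB2HSV)
R,G,B=[im[...,i].astype(int) for i in range(3)]
m=((G>R-5)&(G>150)).astype(np.uint8);m[:10]=0;m[190:]=0;m[:,:130]=0;m[:,370:]=0
k=max(cv2.findContours(m,0,1)[0],key=cv2.contourArea)[:,0]
P=np.array([onplane(w,u,v,.07,1)[:2] for u,v in k],np.float32)
r=cv2.minAreaRect(P*1000);print('ext',r)
sub=im[60:115,300:340].mean(2)
for th in(225,238):
    mm=(sub>th).astype(np.uint8);n,l,st,_=cv2.connectedComponentsWithStats(mm);i=1+np.argmax(st[1:,4])
    k=cv2.findContours((l==i).astype(np.uint8),0,1)[0][0][:,0]+[300,60]
    print('wing',cv2.minAreaRect(np.array([onplane(w,u,v,.098,1)[:2] for u,v in k],np.float32)*1000))
plan([.5,-.2,.25],112.4)
E
```

```text
ext ((542.1937255859375, 126.65771484375), (148.76345825195312, 218.9710693359375), 19.77988624572754)
wing ((515.2293701171875, 201.60269165039062), (25.153507232666016, 6.360133647918701), 19.24818229675293)
wing ((515.0866088867188, 202.03912353515625), (23.288965225219727, 5.451211452484131), 19.22407341003418)
t 6.0 tcp [0.6066 0.2341 0.2245] jawyaw 109.3 F [6.6 2.4 2.9] open 0.0301 j [  38.   18.   -3.    0.  -68. -109.]
to 112.4 rot [-3.12 -0.24  0.42] shift cm [ -2.58  24.37 -37.47]
```

servo_tool([
  [[-0.5,0,0],[-0.5,2.5,-4],3.5],
  [[-1,0,0],[-1,5,-8],3.5],
  [[-2,0,0],[-1.5,7.5,-12],3.5],
  [[-3,0,0],[-2,10,-16],3.5],
  [[-3,0,0],[-2.5,12.5,-20],3.5],
])

```text
clock: 6.5
tool_pos: [0.5533, 0.0025, 0.2493]
orientation: [-121.1, 89.5, -8.7]
force: [1.0, -0.8, 0.4]
opening: 0.0351
```

```bash
python3 - <<'E'
from h import *
plan([.58,-.24,.25],112.4)
E
```

```text
t 6.5 tcp [0.5533 0.0025 0.2493] jawyaw 112.4 F [ 1.  -0.8  0.4] open 0.0351 j [ 21.   8. -13.   0. -68. -88.]
to 112.4 rot [-0.03 -0.24  0.4 ] shift cm [-2.000e-02  6.760e+00 -2.344e+01]
```

The wing checks out at yaw 19.2° against the extractor's y axis at 19.6°. The extractor centre is (0.5417, 0.1265) with yaw 109.5°. Next I'll view the cover from near.

servo_tool([
  [[0,0,0],[0,1,-4.5],5],
  [[0,0,0],[0,2,-9],5],
  [[0,0,0],[0,3,-13.5],5],
  [[0,0,0],[0,3.5,-18],5],
  [[0,0,0],[0,3.5,-21.5],5],
])

```text
clock: 7.0
tool_pos: [0.6024, -0.2121, 0.2497]
orientation: [-121.6, 89.6, -9.3]
force: [0.7, 0.3, 0.1]
opening: 0.05
```

servo_tool([
  [[0,0,0],[0,0,0],5],
  [[0,0,0],[0,0,0],5],
])

```text
clock: 7.2
tool_pos: [0.6019, -0.213, 0.2486]
orientation: [-121.0, 89.6, -8.8]
force: [0.0, 1.2, -0.1]
opening: 0.0496
```

```bash
python3 - <<'E'
from h import *
w=snap('wrist','wrist4')
plan([.519,-.243,.1],112.4)
E
```

```text
t 7.25 tcp [ 0.602  -0.2121  0.249 ] jawyaw 112.3 F [-0.1  0.3  0.6] open 0.0501 j [ -2.  16.  -3.   0. -71. -66.]
to 112.4 rot [-0.1  -0.19  0.33] shift cm [14.85  8.93  0.34]
```

View pics/wrist4.png

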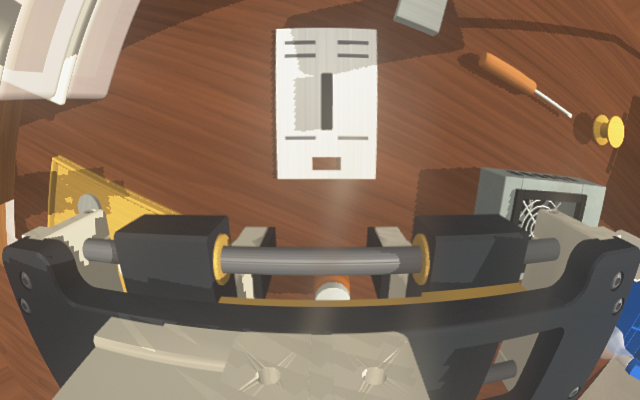

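```bash
python3 - <<'E'
from h import *
w=load('wrist4');im=w['image'];hsv=cv2.cvtColor(im,cv2.COLOR_RGB2HSV)
m=((hsv[...,1]<60)&(hsv[...,2]>110)).astype(np.uint8);q=np.zeros_like(m);q[20:188,262:388]=m[20:188,262:388]
k=max(cv2.findContours(q,0,1)[0],key=cv2.contourArea)[:,0]
P=np.array([onplane(w,u,v,.005,1)[:2] for u,v in k],np.float32);r=cv2.minAreaRect(P*1000);print('cover',r)
d=(im.max(2)<75).astype(np.uint8);q=np.zeros_like(d);q[65:138,312:342]=d[65:138,312:342]
k=max(cv2.findContours(q,0,1)[0],key=cv2.contourArea)[:,0]
P=np.array([onplane(w,u,v,.031,1)[:2] for u,v in k],np.float32);print('grip',cv2.minAreaRect(P*1000))
d=((hsv[...,1]>90)&(im.max(2)<220)).astype(np.uint8);q=np.zeros_like(d);q[150:176,300:350]=d[150:176,300:350]
k=max(cv2.findContours(q,0,1)[0],key=cv2.contourArea)[:,0]
P=np.array([onplane(w,u,v,.003,1)[:2] for u,v in k],np.float32);print('slot',cv2.minAreaRect(P*1000))
E
```

```text
cover ((518.1874389648438, -240.65838623046875), (200.29420471191406, 131.72105407714844), 22.254926681518555)Traceback (most recent call last):
  File "<stdin>", line 7, in <module>
ValueError: max() iterable argument is empty
```

The cover measures 200.3 x 131.7, centred at (0.5182, -0.2407) with yaw 22.25°. This agrees with the top view.

servo_tool([
  [[0,-0.2,0.3],[3.5,3,0.1],5],
  [[0,-0.2,0.3],[7,6,0.3],5],
  [[0,-0.2,0.3],[10.5,9,0.5],5],
  [[0,-0.2,0.3],[14,9,0.5],5],
  [[0,-0.2,0.3],[17.5,9,0.5],5],
])

```text
clock: 7.75
tool_pos: [0.5173, -0.2408, 0.0734]
orientation: [-107.5, 89.9, 4.9]
force: [-0.0, -0.0, -0.6]
opening: 0.0496
```

```bash
python3 - <<'E'
from h import *
plan([.5182,-.2407,.008],112.25)
E
```

```text
t 7.75 tcp [ 0.5173 -0.2408  0.0734] jawyaw 112.4 F [-0.  -0.  -0.6] open 0.0496 j [ -5.  19. -24.  -0. -47. -62.]
to 112.2 rot [ 0.14 -0.04  0.13] shift cm [ 6.54 -0.07 -0.02]
```

servo_tool([
  [[0.1,0,0.1],[2,-0.1,0],5],
  [[0.1,0,0.1],[4,-0.1,0],5],
  [[0.1,0,0.1],[5.5,-0.1,0],5],
  [[0.1,0,0.1],[6.5,-0.1,0],5],
  [[0.1,0,0.1],[6.5,-0.1,0],4],
])

```text
clock: 8.25
tool_pos: [0.5177, -0.2394, 0.0075]
orientation: [74.9, 89.9, -172.7]
force: [0.7, 0.1, -0.3]
opening: 0.0464
```

servo_tool([
  [[0,0,0],[0,0,0],0.8],
  [[0,0,0],[0,0,0],0.8],
  [[0,0,0],[0,0,0],0.8],
  [[0,0,0],[0,0,0],0.8],
  [[0,0,0],[0,0,0],0.8],
])

```text
clock: 8.75
tool_pos: [0.5181, -0.2396, 0.0082]
orientation: [163.2, 90.0, -84.5]
force: [-0.7, 0.8, 4.1]
opening: 0.0139
```

servo_tool([
  [[0,0,0],[0,0,0],0.8],
  [[0,0,0],[0,0,0],0.8],
  [[0,0,0],[-1,0,0],0.8],
  [[0,0,0],[-3,0,0],0.8],
  [[0,0,0],[-5,0,0],0.8],
])

```text
clock: 9.25
tool_pos: [0.5176, -0.2395, 0.0587]
orientation: [74.3, 89.9, -173.4]
force: [0.4, -0.1, -2.1]
opening: 0.0141
```

```bash
python3 - <<'E'
from h import *
plan([.50,-.05,.24],199.5)
E
```

```text
t 9.25 tcp [ 0.5176 -0.2395  0.0587] jawyaw 112.4 F [ 0.4 -0.1 -2.1] open 0.0141 j [ -5.  20. -25.   0. -45. -62.]
to 199.5 rot [-8.715e+01  8.000e-02 -5.000e-02] shift cm [-18.13  -5.56  18.2 ]
```

The grip opening is 14 mm and the load is about 2 N, so the cover is lifted. Moving over the frame while turning.

servo_tool([
  [[-3,0,0],[-3,0,0],0.8],
  [[-9,0,0],[-6,0,1],0.8],
  [[-15,0,0],[-9,-0.5,3],0.8],
  [[-22,0,0],[-12,-1.5,6],0.8],
  [[-29,0,0],[-14,-2.5,9],0.8],
])

```text
clock: 9.75
tool_pos: [0.5067, -0.1462, 0.2014]
orientation: [-158.7, 90.0, -17.1]
force: [0.9, 0.8, -2.3]
opening: 0.0138
```

```bash
python3 - <<'E'
from h import *
plan([.5417,.1265,.20],199.5)
E
```

```text
t 9.75 tcp [ 0.5067 -0.1462  0.2014] jawyaw 141.6 F [ 0.9  0.8 -2.3] open 0.0138 j [  5.   8. -20.   0. -62. -44.]
to 199.5 rot [-5.792e+01 -5.000e-02 -1.000e-02] shift cm [  0.13 -23.54  14.2 ]
```

servo_tool([
  [[-6,0,0],[0,-3,1.8],0.8],
  [[-13,0,0],[0,-6.5,4],0.8],
  [[-20,0,0],[0,-10,6],0.8],
  [[-27,0,0],[0,-13.5,8.2],0.8],
  [[-34,0,0],[0,-16,9.7],0.8],
])

```text
clock: 10.25
tool_pos: [0.5298, 0.0416, 0.2019]
orientation: [-163.1, 89.9, 12.8]
force: [0.1, -0.4, -2.7]
opening: 0.0134
```

```bash
python3 - <<'E'
from h import *
plan([.5417,.1265,.18],199.5)
E
```

```text
t 10.25 tcp [0.5298 0.0416 0.2019] jawyaw 175.9 F [ 0.1 -0.4 -2.7] open 0.0134 j [ 26.   8. -20.   0. -62. -30.]
to 199.5 rot [-2.358e+01 -6.000e-02  1.000e-02] shift cm [ 2.19 -8.55 -0.58]
```

servo_tool([
  [[-6,0,0],[0.5,-3,-0.2],0.8],
  [[-12,0,0],[1.5,-6,-0.4],0.8],
  [[-18,0,0],[3,-8,-0.6],0.8],
  [[-23.6,0,0],[5,-8.5,-0.6],0.8],
  [[-23.6,0,0],[6,-8.5,-0.6],0.8],
])

```text
clock: 10.75
tool_pos: [0.5408, 0.1264, 0.1405]
orientation: [6.6, 89.9, -153.7]
force: [-1.1, -1.1, -1.4]
opening: 0.0136
```

servo_tool([
  [[0,0,0],[0,0,0],0.8],
  [[0,0,0],[0,0,0],0.8],
  [[0,0,0],[0,0,0],0.8],
])

```text
clock: 11.05
tool_pos: [0.5413, 0.1261, 0.1416]
orientation: [117.8, 90.0, -42.7]
force: [0.1, 0.6, -1.8]
opening: 0.0137
```

```bash
python3 - <<'E'
from h import *
plan([.5417,.1265,.14],199.5)
w=snap('wrist','wrist5');s=snap('scene','scene5')
a=w['image'][0:300,100:540];b=cv2.resize(s['image'][130:270,240:440],None,fx=2,fy=2)
c=np.zeros((300+280,440,3),np.uint8);c[:300]=a;c[300:,:400]=b
cv2.imwrite('pics/comb5.png',c[:,:,::-1])
E
```

```text
t 11.05 tcp [0.5413 0.1261 0.1416] jawyaw -160.4 F [ 0.1  0.6 -1.8] open 0.0137 j [ 33.  14. -21.   0. -55. -14.]
to -160.5 rot [ 0.05 -0.   -0.01] shift cm [ 0.16 -0.02 -0.05]
```

View pics/comb5.png

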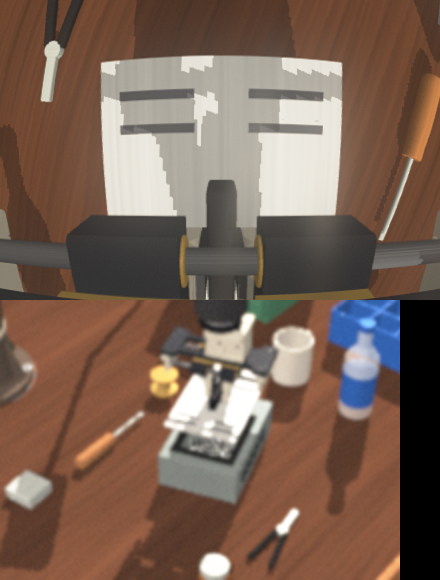

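The cover is held with its -x end in view: far corners near (201,63) and (442,64). I'll check tilt and position from those.

```bash
python3 - <<'E'
from h import *
w=load('wrist5');im=w['image'];g=cv2.cvtColor(im,cv2.COLOR_RGB2HSV)
m=(g[...,1]<75)&(g[...,2]>95);q=np.zeros(m.shape,bool);q[50:215,185:460]=m[50:215,185:460]
n,l,st,_=cv2.connectedComponentsWithStats(q.astype(np.uint8));q=l==1+np.argmax(st[1:,4])
ys=range(75,205,4);a=np.radians(109.5);ex=np.array([np.cos(a),np.sin(a)]);ey=np.array([-ex[1],ex[0]])
for z in(.133,.138,.143):
  f=lambda u,v:(lambda p:np.array([(p-[.5417,.1265])@ex,(p-[.5417,.1265])@ey])*1000)(onplane(w,u,v,z,1)[:2])
  L=np.array([f(np.where(q[y])[0].min()-.5,y) for y in ys]);Rr=np.array([f(np.where(q[y])[0].max()+.5,y) for y in ys])
  T=np.array([f(x,np.where(q[:,x])[0].min()-.5) for x in range(215,430,5)])
  pl=np.polyfit(L[:,0],L[:,1],1);pr=np.polyfit(Rr[:,0],Rr[:,1],1)
  print(z,'edges y at x=-90,-40',np.polyval(pl,[-90,-40]).round(1),np.polyval(pr,[-90,-40]).round(1),'x edge',np.median(T[:,0]).round(1))
E
```

```text
0.133 edges y at x=-90,-40 [-67.8 -68. ] [67.  67.3] x edge -102.3
0.138 edges y at x=-90,-40 [-65.8 -66. ] [65.  65.3] x edge -101.2
0.143 edges y at x=-90,-40 [-63.8 -64. ] [63.  63.3] x edge -100.1
```

The cover is level, square and centred within about 1 mm. Lowering now.

servo_tool([
  [[0,0,0],[1.2,0,-0.05],0.8],
  [[0,0,0],[2.4,0,-0.05],0.8],
  [[0,0,0],[3.6,0,-0.05],0.8],
  [[0,0,0],[4.6,0,-0.05],0.8],
  [[0,0,0],[5,0,-0.05],0.8],
])

```text
clock: 11.65
tool_pos: [0.5409, 0.1259, 0.0896]
orientation: [8.5, 89.9, -151.9]
force: [-0.2, 0.8, -1.8]
opening: 0.0142
```

```bash
python3 - <<'E'
from h import *
plan([.5417,.1265,.0782],199.5)
E
```

```text
t 11.65 tcp [0.5409 0.1259 0.0896] jawyaw -160.4 F [-0.2  0.8 -1.8] open 0.0142 j [ 33.  17. -25.  -0. -49. -14.]
to -160.5 rot [ 0.07  0.14 -0.02] shift cm [ 1.14 -0.03 -0.1 ]
```

The wing is passing through the slot with no resistance. Pressing gradually.

servo_tool([
  [[0,0.1,0],[0.3,0,-0.1],0.8],
  [[0,0.1,0],[0.6,0,-0.1],0.8],
  [[0,0.1,0],[0.8,0,-0.1],0.8],
  [[0,0.1,0],[0.9,0,-0.1],0.8],
  [[0,0.1,0],[0.9,0,-0.1],0.8],
])

```text
clock: 12.15
tool_pos: [0.5419, 0.1263, 0.0813]
orientation: [56.3, 90.0, -104.1]
force: [-4.4, -0.2, 6.7]
opening: 0.0141
```

```bash
python3 - <<'E'
from h import *
plan([.5417,.1265,.0782],199.5)
E
```

```text
t 12.15 tcp [0.5419 0.1263 0.0813] jawyaw -160.4 F [-4.4 -0.2  6.7] open 0.0141 j [ 33.  17. -25.   0. -47. -14.]
to -160.5 rot [ 0.08  0.02 -0.02] shift cm [ 0.31 -0.03  0.01]
```

servo_tool([
  [[0,0,0],[0.1,0,0],0.8],
  [[0,0,0],[0.2,0,0],0.8],
  [[0,0,0],[0.3,0,0],0.8],
  [[0,0,0],[0.35,0,0],0.8],
  [[0,0,0],[0.35,0,0],0.8],
])

```text
clock: 12.65
tool_pos: [0.5419, 0.1263, 0.0789]
orientation: [135.5, 90.0, -24.9]
force: [-4.5, -0.0, 8.7]
opening: 0.0137
```

```bash
python3 - <<'E'
from h import *
plan([.5417,.1265,.0782],199.5)
E
```

```text
t 12.65 tcp [0.5419 0.1263 0.0789] jawyaw -160.4 F [-4.5 -0.   8.7] open 0.0137 j [ 33.  18. -25.   0. -47. -14.]
to -160.5 rot [ 0.1  -0.03 -0.03] shift cm [ 0.07 -0.03  0.01]
```

servo_tool([
  [[0,0,0],[0.1,0,0],0.8],
  [[0,0,0],[0.2,0,0],0.8],
  [[0,0,0],[0.25,0,0],0.8],
  [[0,0,0],[0.25,0,0],0.8],
])

```text
clock: 13.05
tool_pos: [0.5419, 0.1263, 0.0781]
orientation: [158.1, 89.9, -2.3]
force: [-7.0, -0.5, 13.4]
opening: 0.0137
```

```bash
python3 - <<'E'
from h import *
plan([.5417,.1265,.0782],199.5)
E
```

```text
t 13.05 tcp [0.5419 0.1263 0.0781] jawyaw -160.4 F [-7.  -0.5 13.4] open 0.0137 j [ 33.  18. -25.   0. -47. -14.]
to -160.5 rot [ 0.12 -0.07 -0.03] shift cm [-0.01 -0.03  0.01]
```

The force has passed the gasket's 12 N and the height matches full seating. I'll add a little more push, then do a visual check.

servo_tool([
  [[0,0,0],[0.2,0,0],0.8],
  [[0,0,0],[0.25,0,0],0.8],
  [[0,0,0],[0.25,0,0],0.8],
  [[0,0,0],[0.25,0,0],0.8],
])

```text
clock: 13.45
tool_pos: [0.5419, 0.1262, 0.0781]
orientation: [163.8, 89.8, 3.4]
force: [-10.5, -1.2, 20.6]
opening: 0.0139
```

```bash
python3 - <<'E'
from h import *
plan([.5417,.1265,.0782],199.5)
w=snap('wrist','wrist6');s=snap('scene','scene6')
c=np.zeros((580,440,3),np.uint8);c[:300]=w['image'][0:300,100:540];c[300:,:400]=cv2.resize(s['image'][155:255,285:428],(400,280),interpolation=3)
cv2.imwrite('pics/comb6.png',c[:,:,::-1])
plan([.5417,.1265,.0782],199.5)
E
```

```text
t 13.45 tcp [0.5419 0.1262 0.0781] jawyaw -160.3 F [-10.5  -1.2  20.6] open 0.0139 j [ 33.  18. -25.   0. -47. -14.]
to -160.5 rot [ 0.16 -0.14 -0.04] shift cm [-0.01 -0.03  0.01]
t 13.55 tcp [0.5419 0.1263 0.0781] jawyaw -160.3 F [-10.8  -0.6  20.2] open 0.0136 j [ 33.  18. -25.   0. -47. -14.]
to -160.5 rot [ 0.16 -0.15 -0.04] shift cm [-0.01 -0.03  0.01]
```

View pics/comb6.png

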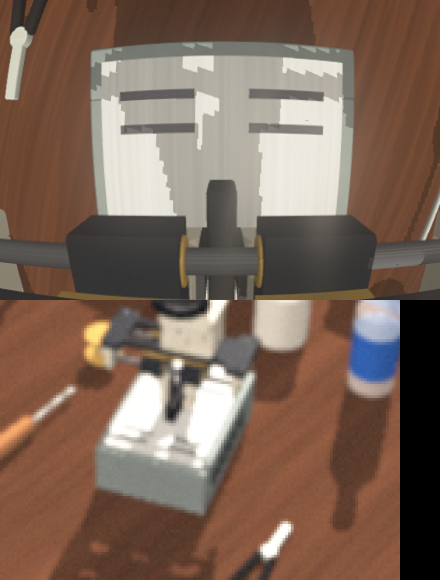

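The picture shows the cover flat on the frame with an even grey margin all round: left edge at x≈98, right edge at x≈345, far edge at y≈47. It does not move under 20 N, and the pose is steady. Handing in.

```bash
python3 -c "
from h import *
ctrl.close_job()
plan([.5417,.1265,.0782],199.5)"
```

```text
the job is handed in; nothing more can be done
the job is handed in; nothing more can be done
```

The job is handed in at about 13.6 s of the 54 s allowed, with the arm still holding the cover pressed down. The interface gives no verdict, so this rests on my own checks.

- **Wing:** I gripped it and turned it about 74° clockwise. A wrist view then put it within about 0.5° of the extractor's y axis.
- **Cover:** I picked the smaller of the two covers, measured at 200 x 132 (the other was 264 x 173). A wrist view above the frame showed it level, square and centred within about 1 mm.
- **Lowering:** It went down with no resistance as the wing entered the slot. The slot was hidden under the gripper, so this is judged from the force and the final height.
- **Pressing:** The tool stopped at 0.0781 m, within 0.1 mm of the expected fully seated height. It did not move as the upward push grew from 13 to 20 N, so the gasket is fully squeezed.
- **Sideways force:** About 10 N also showed sideways at the end, with no visible shift of the cover.
- **Other items:** I did not measure the bystanders again. Those in the final views looked undisturbed, and no unexpected contact force appeared.

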